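Slide the aluminium plate out over the end of the ledge

ROBOT

A 6-joint arm with a two-finger parallel gripper is mounted at the origin on the work surface. World frame = base frame: x ahead of the robot, y to its left, z up, the work surface at z = 0. Lengths are in m, angles in degrees, forces in N, time in s.
With the tool pointing down it reaches from about 0.4 to 0.825 m from the base axis. Payload 7 kg.
Tool frame: the origin (TCP) lies at the very end of the fingers, on their centre line; the grasp point (between the pads) lies 19 mm behind it (ctrl.pinch_z is the distance from the TCP to the grasp point, in m); z points along the fingers, x is the direction in which the jaws open and shut, and the axes are right-handed (so a half turn about z gives the same grasp; the last joint's range is limited). The gripper opens to 88 mm and grips with 3 to 60 N. Pads are 19 mm wide; open, the fingers measure 130 mm over their backs; the gripper's body (78 mm by 193 mm) begins 47 mm behind the grasp point.
Start: joints at [93.512, 20.546, 0.682, 0, -70.136, -16.507], TCP at [0.152, 0.658, 0.227] pointing down, gripper open.
Joint ranges: [-176.03, 176.03], [-82.01, 121.73], [-58.28, 71.71], [-173.87, 95.51], [-174.79, -0.11], [-173.66, 173.66]. Speed limits (degrees/s): [136.94, 136.94, 172.46, 180, 180, 180].

INTERFACE

Orientations are given as [roll, pitch, yaw] about the fixed x, y, z axes, in that order (R = Rz(yaw) Ry(pitch) Rx(roll)).
In Python, from plant import ctrl gives the robot as it stands.
- The arm moves only by the tool carry_out, never from a script. Its argument "increments" is a list of rows, each a list of 7 numbers: the turn, a rotation vector about the world's x, y, z in degrees, then the shift along the world's x, y, z in mm, then the closure, from 0 (fully open) to 1 (shut). In form: [[ax, ay, az, dx, dy, dz, grip], ...]. A call has 1 to 20 rows; each row is the pose to reach, as a shift and turn from the pose commanded when the call began; what a row does not reach only later rows make up. A row lasts 1/8 s, in which the tool goes at most 62.5 mm and 10.7 degrees, less where a joint would pass 70% of its speed; a pose out of reach is approached as far as the arm can. A call with a gripper value outside its range is refused whole. The fingers move at their own pace and stop on an object; the grip force is fixed at half the most. Time passes only in rows, so rows that repeat a pose let the fingers close. It gives the time, the measured TCP pose, the force and the opening at its end, in the units of the state.
- ctrl.get_obs(): the state, without advancing time (a new reading comes with each control period).
- ctrl.snapshot(name): name is "side" or "top" or "wrist"; returns a dict with "pixels" (480x640x3 uint8, blue, green, red), "intrinsics" (3x3 intrinsics, pixels), "rvec" (rotation vector, rad) and "tvec" (3), from world to camera coordinates, as OpenCV has them; the wrist camera has in their place "hand_eye" (4x4, takes a point from camera to tool coordinates, whose origin is the TCP and whose axes are the tool frame's). Camera axes: x right, y down, z forward; pixel columns grow to the right and rows downward; lengths in m; the calibration is good to about 2 mm. A picture is of the moment at which its call begins: read the wrist's pose just before it. There is no depth.
- ctrl.close_job(): hands the job in, once; it reports no verdict.
Trained networks look in a picture, given as the dict that the camera call returned (one of the last four; its "shot" number tells which), for a name from the list of things; names that differ only in an ending like _2 or _b are one class to them, and where a whole thing is asked for, a point or a joint stands for the part that bears it (a point fixed in the world has none). Each returns a list of dicts, best first, with "confidence" (0 to 1); they miss things now and then, are a little off and sometimes report something else, mostly with a low value. They report only what shows in the picture. A call takes as long as a camera call. They do not tell look-alikes from the thing itself.
- ctrl.search_frame(picture, label): "centre" ([x, y, z] in m, in world coordinates, good to about 4 mm: the middle of the surface that is visible of it).
- ctrl.outline_of(picture, label): "pixels" (480x640 bool, what is visible of it).
The state is a dict: "clock": time; "joint_pos": joint angles; "qvel": joint speeds; "tau": joint torques, N m; "tool_pos": TCP position; "orientation": TCP orientation; "force": force on the tool from outside, world axes, zero at the start; "moment": the same for the moment, N m; "opening": finger opening in m.
Only numpy, scipy, OpenCV 4.12 (cv2) and the standard library are available. Lean on these libraries where they do the work, as an engineer would, in place of code of your own. Each camera call takes 0.05 s, during which the arm holds its last target. There are 200 camera calls.

TASK

Push the thin aluminium plate along the wooden ledge until it sticks out about 40 mm past the end of the ledge nearest the lantern, so that its edge shows there ready to be picked up later. Leave it lying flat on the ledge with its long side snug against the fence batten; only push it, do not lift it or let it drop, and do not disturb the things standing around.

Things in the scene. Friction and masses are not known exactly. Their poses are not given: they have to be found in the camera images.
- plate: Loose bare aluminium plate, 6 mm thick, 90 mm wide (its x) and 150 mm long (its y), about 0.2 kg, lying flat on top of the ledge, a little away from the fence and slightly askew. Origin: centre of its underside; z up. It slides with ordinary friction.
- ledge: Fixed plywood ledge, 360 mm long (y = -180 to +180 mm, both ends open), flat top 60 mm above the table from x = -90 mm (robot side) to x = +50 mm. There the fence batten begins: 20 mm thick, 18 mm taller than the plank, full length. Origin: at table height, middle of its length. Plate snug on the fence: its origin at x = +5 mm here; overhanging 40 mm: at y = +145 or -145 mm.
- lantern: Loose black-and-white round LED lantern, 80 mm across, 117 mm tall, standing on the table beyond one end of the ledge (either end): it tells which end the plate must stick out of. Origin: centre of its underside. Not to be disturbed.
- carton: Loose small white carton, 75 x 75 mm, 80 mm tall, standing on the table beyond the other end of the ledge. Origin: centre of its underside. Not to be disturbed.
- pack: Loose black and yellow battery pack, 80 x 170 x 36 mm (x, y, z), lying on the table behind the fence. Origin: centre of its underside. Not to be disturbed.
- screwdriver: Loose screwdriver, 180 mm long (its x axis runs along it), handle 26 mm thick, lying on the table between the robot and the ledge. Origin: middle of its length, at table height. Not to be disturbed.
Things that resemble listed ones, but are neither listed nor needed, are in the scene too. Several things have the shape of the plate; the one meant has the colours described above.

How it is judged:
By the outcome, as a careful person would: the job done as asked, in the order asked, and still so for the second after the job is handed in, with the robot touching nothing.
It also fails if it takes over 64 s, if anything falls off the work surface, if the arm or the gripper's body presses on something with over 40 N, if the wrist force passes 120 N, or if a joint passes its speed limit or range.

## Working session

There is one attempt and no reset: what is moved stays moved. The work goes in short steps, Python scripts to look and compute and a tool call to move; the robot and the scene stay as the last step left them, time stands still between calls to the robot, and variables do not carry over. Pictures are saved under pics/ and viewed, about 8 in all and at most 12, crops included, and the job is handed in when it is done.

Besides the shell and the picture viewer there is one more tool, called after "Request:" as name([rows], argument=value, ...), one row to a line, values as JSON. carry_out: Moves the arm, as the interface text tells. Its arguments: {"type":"object","properties":{"increments":{"type":"array"}},"required":["increments"]}

```bash
mkdir -p pics; cat > h.py <<'E'
import numpy as np, cv2
from plant import ctrl
def snap(n):
    o=ctrl.get_obs(); s=ctrl.snapshot(n); s['obs']=o; return s
def RT(s):
    return cv2.Rodrigues(np.array(s['rvec'],float))[0], np.array(s['tvec'],float).ravel()
def ray(s,uv,z):
    R,t=RT(s); d=R.T@np.linalg.inv(s['intrinsics'])@np.array([uv[0],uv[1],1.]); c=-R.T@t
    return c+d*(z-c[2])/d[2]
E
python3 - <<'E'
from h import *
print(ctrl.get_obs())
for n in ['top','side']:
    s=snap(n); cv2.imwrite(f'pics/{n}0.png',s['pixels'])
    R,t=RT(s); print(n,-R.T@t)
    for l in ['plate','ledge','lantern','carton','pack','screwdriver']:
        print(l,[(np.round(d['centre'],3),round(d['confidence'],2)) for d in ctrl.search_frame(s,l)])
E
```

```text
{'clock': 0.0, 'joint_pos': array([ 9.35116360e+01,  2.05922639e+01,  6.33480835e-01, -2.09702732e-02,
       -7.01350862e+01, -1.65073179e+01]), 'qvel': array([ 0.01997916, -0.03569019, -0.052822  , -0.04670721, -0.01278415,
       -0.03732886]), 'tau': array([ 2.09980186e-03, -5.82730114e+01,  2.93043441e+01,  6.99674428e+00,
        6.85954874e-03, -1.50661845e-04]), 'tool_pos': array([0.15169855, 0.65722979, 0.22560843]), 'orientation': array([-1.79992226e+02, -9.56020717e-02, -1.03002830e+02]), 'force': array([ 0.00922318,  0.06358377, -0.68815597]), 'moment': array([-0.00666721, -0.06876412,  0.00265866]), 'opening': 0.08784041511814715}
top [0.38125331 0.02696962 1.20201264]
plate [(array([ 0.547, -0.022,  0.068]), 0.97), (array([0.826, 0.184, 0.004]), 0.88), (array([ 0.74 , -0.376,  0.006]), 0.85), (array([0.431, 0.241, 0.008]), 0.8)]
ledge [(array([ 0.544, -0.083,  0.064]), 0.93)]
lantern [(array([0.628, 0.255, 0.095]), 0.72)]
carton [(array([ 0.444, -0.322,  0.08 ]), 0.72)]
pack [(array([ 0.732, -0.093,  0.037]), 0.86)]
screwdriver [(array([ 0.376, -0.038,  0.022]), 0.8)]
side [ 0.51492186 -0.81409453  0.79567548]
plate [(array([ 0.543, -0.031,  0.062]), 0.79), (array([ 0.741, -0.386,  0.006]), 0.79), (array([0.821, 0.181, 0.003]), 0.69), (array([0.433, 0.233, 0.005]), 0.68)]
ledge [(array([ 0.537, -0.129,  0.062]), 0.88)]
lantern [(array([0.634, 0.242, 0.058]), 0.75)]
carton [(array([ 0.448, -0.355,  0.076]), 0.94)]
pack [(array([ 0.73 , -0.119,  0.037]), 0.61)]
screwdriver [(array([ 0.374, -0.051,  0.022]), 0.57)]
```

View pics/top0.png

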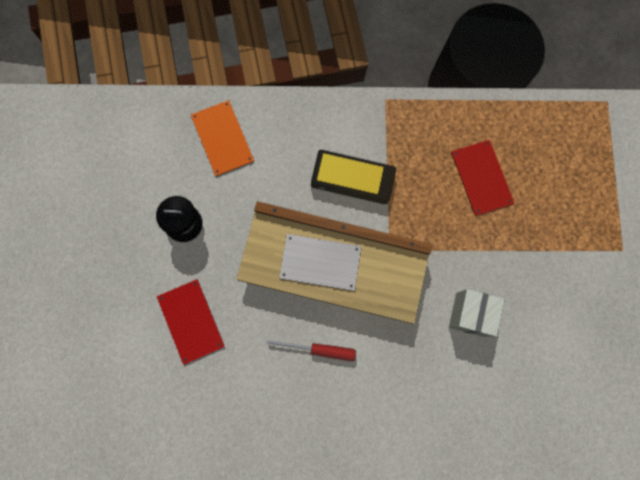

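View pics/side0.png

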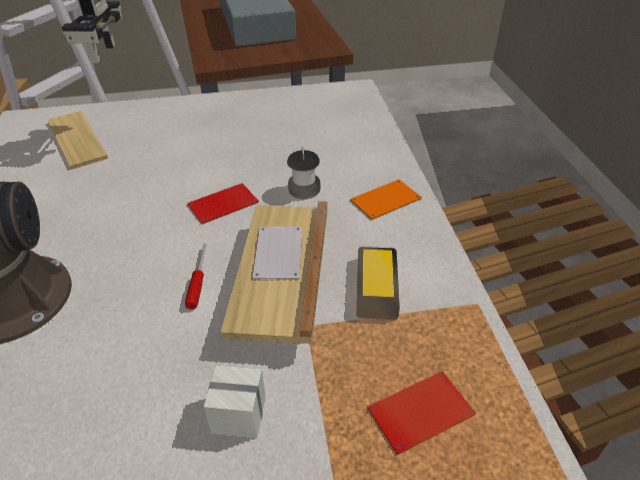

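```bash
cat >> h.py <<'E'
def quad(s,label,z,pick=None):
    """min-area rect of outline, projected to plane z: corners"""
    out=[]
    for d in ctrl.outline_of(s,label):
        m=d['pixels'].astype(np.uint8)
        c=max(cv2.findContours(m,cv2.RETR_EXTERNAL,cv2.CHAIN_APPROX_NONE)[0],key=cv2.contourArea).reshape(-1,2)
        P=np.array([ray(s,p,z)[:2] for p in c])
        r=cv2.minAreaRect((P*1000).astype(np.float32))
        out.append((d['confidence'],m.sum(),r,cv2.boxPoints(r).round(0).tolist()))
    return out
E
python3 - <<'E'
from h import *
s=snap('top')
for l,z in [('plate',.066),('ledge',.06),('lantern',.117),('carton',.08)]:
    for q in quad(s,l,z): print(l,q)
E
```

```text
plate (0.98, np.uint64(3548), ((546.0911254882812, -22.47113800048828), (152.84375, 93.22843170166016), 80.24050903320312), [[487.0, -90.0], [579.0, -106.0], [605.0, 45.0], [513.0, 61.0]])
plate (0.98, np.uint64(3360), ((432.0613098144531, 229.79727172851562), (145.40013122558594, 87.82814025878906), 22.808618545532227), [[348.0, 242.0], [382.0, 161.0], [516.0, 217.0], [482.0, 298.0]])
plate (0.91, np.uint64(2731), ((723.0509643554688, -354.4461669921875), (143.128662109375, 85.99919891357422), 18.437580108642578), [[642.0, -336.0], [669.0, -418.0], [805.0, -373.0], [777.0, -291.0]])
plate (0.84, np.uint64(2723), ((803.4812622070312, 177.74996948242188), (143.76466369628906, 85.5263900756836), 22.7862606048584), [[721.0, 189.0], [754.0, 110.0], [886.0, 166.0], [853.0, 245.0]])
ledge (0.84, np.uint64(11761), ((548.4922485351562, -51.02510070800781), (365.67083740234375, 169.39073181152344), 76.16885375976562), [[423.0, -208.0], [587.0, -249.0], [674.0, 106.0], [510.0, 147.0]])
ledge (0.36, np.uint64(3294), ((548.218017578125, -22.708892822265625), (149.9987030029297, 90.24134063720703), 80.96149444580078), [[492.0, -90.0], [581.0, -104.0], [605.0, 44.0], [515.0, 58.0]])
lantern (0.6, np.uint64(1581), ((622.2930908203125, 247.77423095703125), (94.07288360595703, 73.394287109375), 45.628395080566406), [[563.0, 240.0], [616.0, 188.0], [681.0, 256.0], [629.0, 307.0]])
lantern (0.55, np.uint64(3553), ((539.2982788085938, -20.499832153320312), (145.64366149902344, 89.63118743896484), 80.56146240234375), [[483.0, -85.0], [572.0, -100.0], [595.0, 44.0], [507.0, 59.0]])
carton (0.68, np.uint64(2034), ((444.6580810546875, -322.6440124511719), (96.48983764648438, 85.921142578125), 77.82929992675781), [[392.0, -361.0], [476.0, -379.0], [497.0, -285.0], [413.0, -266.0]])
```

Lantern is beyond the +y end (top: 180,218). The plate (320,262) is askew by about 4° and off the fence. The ledge is at yaw of about -14°, with the screwdriver at (313,350). I'll go above the plate for a wrist view.

Request:
carry_out([
  [0,0,0,30,-60,50,0.0],
  [0,0,0,60,-120,60,0.0],
  [0,0,0,90,-180,60,0.0],
  [0,0,0,115,-230,60,0.0],
  [0,0,0,140,-280,60,0.0],
  [0,0,0,165,-330,60,0.0],
  [0,0,0,190,-380,60,0.0],
  [0,0,0,220,-440,60,0.0],
  [0,0,0,250,-500,60,0.0],
  [0,0,0,280,-560,60,0.0],
  [0,0,0,310,-620,60,0.0],
  [0,0,0,340,-680,60,0.0],
  [0,0,0,340,-680,60,0.0],
  [0,0,0,340,-680,60,0.0],
  [0,0,0,340,-680,60,0.0],
  [0,0,0,340,-680,60,0.0],
])

```text
clock: 2.95
tool_pos: [0.4916, -0.0215, 0.2868]
orientation: [-180.0, 0.0, -102.9]
force: [-0.4, -0.4, -0.6]
opening: 0.0873
```

```bash
python3 - <<'E'
from h import *
o=ctrl.get_obs(); print(o['clock'],o['tool_pos'],o['orientation'],o['joint_pos'],o['opening'])
s=snap('wrist'); print(s['hand_eye'],s['intrinsics'])
cv2.imwrite('pics/w1.png',s['pixels'])
E
```

```text
2.95 [ 0.49156334 -0.02151254  0.28677623] [-1.79977184e+02  2.04572240e-02 -1.02919777e+02] [ 2.04330569e+01  9.11488148e-01 -1.60817870e+01 -4.75180878e-03
 -7.29764191e+01  5.66485517e+01] 0.08734551597821251
[[ 9.99999319e-01 -8.94833543e-04 -7.48795581e-04  1.12533880e-03]
 [ 1.07951860e-03  9.53082020e-01  3.02710253e-01 -8.25405269e-02]
 [ 4.42788317e-04 -3.02710855e-01  9.53082338e-01 -1.57986727e-01]
 [ 0.00000000e+00  0.00000000e+00  0.00000000e+00  1.00000000e+00]] [[348.76455303   0.         321.77044919]
 [  0.         348.76455303 236.8269713 ]
 [  0.           0.           1.        ]]
```

View pics/w1.png

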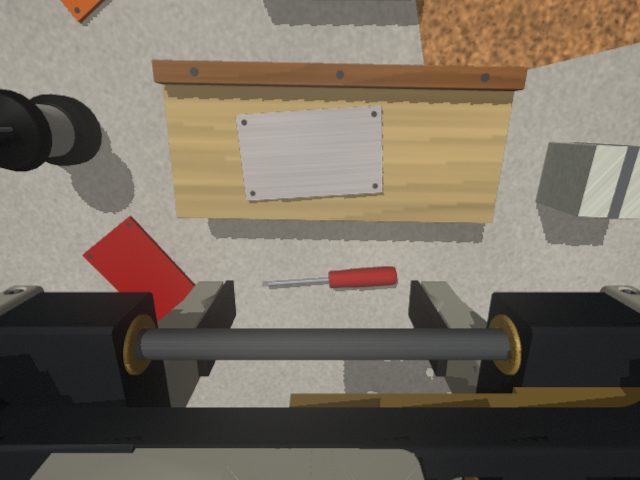

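```bash
cat >> h.py <<'E'
from scipy.spatial.transform import Rotation as Rn
def wr(s,uv,z):
    o=s['obs']; R=Rn.from_euler('xyz',o['orientation'],degrees=True).as_matrix()
    H=np.array(s['hand_eye']); c=R@H[:3,3]+o['tool_pos']
    d=R@H[:3,:3]@np.linalg.inv(s['intrinsics'])@np.array([uv[0],uv[1],1.])
    return c+d*(z-c[2])/d[2]
def wquad(s,label,z):
    out=[]
    for d in ctrl.outline_of(s,label):
        c=max(cv2.findContours(d['pixels'].astype(np.uint8),cv2.RETR_EXTERNAL,cv2.CHAIN_APPROX_NONE)[0],key=cv2.contourArea).reshape(-1,2)
        P=np.array([wr(s,p,z)[:2] for p in c])
        r=cv2.minAreaRect((P*1000).astype(np.float32))
        out.append((round(d['confidence'],2),np.round(r[0],1),np.round(r[1],1),round(r[2],1),cv2.boxPoints(r).round(0).tolist()))
    return out
E
python3 - <<'E'
from h import *
s=snap('wrist')
g=lambda pts,z:[print(p,(wr(s,p,z)*1000).round(0)) for p in pts]
print('plank');g([(177,218),(492,222)],.06)
print('fence top');g([(152,61),(526,69),(155,81),(525,90)],.078)
print('plate');g([(236,116),(381,105),(383,193),(248,201)],.066)
for q in wquad(s,'plate',.066): print(q)
print('screwdriver');g([(263,284),(397,275),(397,288)],.013)
for q in wquad(s,'ledge',.06): print(q)
E
```

```text
plank
(177, 218) [512. 142.  60.]
(492, 222) [ 427. -207.   60.]
fence top
(152, 61) [666. 103.  78.]
(526, 69) [ 579. -243.   78.]
(155, 81) [649. 107.  78.]
(525, 90) [ 560. -241.   78.]
plate
(236, 116) [601.  43.  66.]
(381, 105) [ 578. -104.   66.]
(383, 193) [489. -90.  66.]
(248, 201) [513.  56.  66.]
(0.85, array([546.3, -22.8]), array([149.7,  90.8]), 80.5, [[489.0, -89.0], [579.0, -104.0], [603.0, 43.0], [514.0, 58.0]])
(0.85, array([460.8, 203.3]), array([115.4,  82.1]), 24.9, [[391.0, 216.0], [426.0, 142.0], [530.0, 190.0], [496.0, 265.0]])
screwdriver
(263, 284) [391.  83.  13.]
(397, 275) [363. -96.  13.]
(397, 288) [344. -93.  13.]
(0.71, array([547.9, -51.5]), array([377.2, 164.2]), 75.9, [[422.0, -214.0], [582.0, -254.0], [673.0, 112.0], [514.0, 151.0]])
```

Request:
carry_out([
  [0,0,-1.1,-14,16,0,0],
  [0,0,-1.1,-14,16,-40,0],
  [0,0,-1.1,-14,16,-80,0],
  [0,0,-1.1,-14,16,-120,0],
  [0,0,-1.1,-14,16,-160,0],
  [0,0,-1.1,-14,16,-190,0],
  [0,0,-1.1,-14,16,-205,0],
  [0,0,-1.1,-14,16,-215,0],
  [0,0,-1.1,-14,16,-220,0],
  [0,0,-1.1,-14,16,-224,0],
  [0,0,-1.1,-14,16,-224,0],
  [0,0,-1.1,-14,16,-224,0],
  [0,0,-1.1,-14,16,-224,0],
])

```text
clock: 4.78
tool_pos: [0.478, -0.0063, 0.0629]
orientation: [-180.0, 0.0, -104.1]
force: [0.2, 0.3, 0.4]
opening: 0.0879
```

```bash
python3 - <<'E'
from h import *
s=snap('side'); cv2.imwrite('pics/s2.png',cv2.resize(s['pixels'][180:360,180:360],None,fx=3,fy=3))
E
```

```text
(no output)
```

View pics/s2.png

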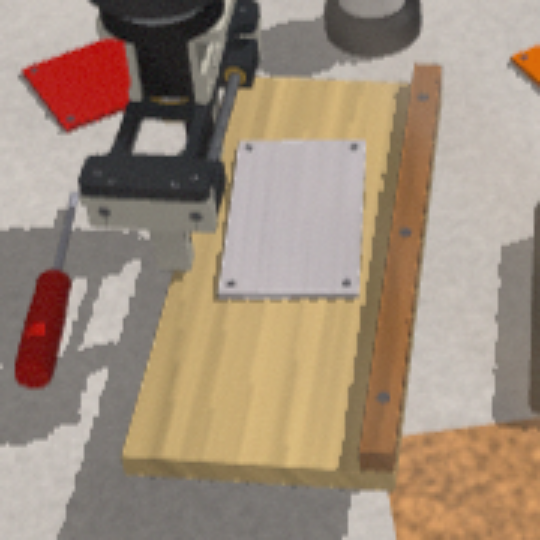

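The finger tips are just above the plank, clear of the plate and the screwdriver. I'll push toward the fence.

Request:
carry_out([
  [0,0,0,4.9,-1.2,0,0],
  [0,0,0,9.7,-2.4,0,0],
  [0,0,0,13.6,-3.4,0,0],
  [0,0,0,16.5,-4.1,0,0],
  [0,0,0,19.4,-4.8,0,0],
  [0,0,0,22.3,-5.6,0,0],
  [0,0,0,25.2,-6.3,0,0],
  [0,0,0,28.1,-7,0,0],
  [0,0,0,30,-7.5,0,0],
  [0,0,0,32,-8,0,0],
  [0,0,0,33,-8.2,0,0],
  [0,0,0,33,-8.2,0,0],
])

```text
clock: 6.32
tool_pos: [0.511, -0.0145, 0.0626]
orientation: [-180.0, 0.0, -104.1]
force: [-1.1, -0.3, -0.3]
opening: 0.0876
```

Request:
carry_out([
  [0,0,0,0.6,-0.1,0,0],
  [0,0,0,1.2,-0.3,0,0],
  [0,0,0,1.8,-0.4,0,0],
  [0,0,0,2.4,-0.6,0,0],
  [0,0,0,2.4,-0.6,0,0],
])

```text
clock: 6.95
tool_pos: [0.5133, -0.0151, 0.0626]
orientation: [-180.0, 0.0, -104.1]
force: [-1.5, 0.8, -0.2]
opening: 0.0877
```

```bash
python3 - <<'E'
from h import *
s=snap('wrist'); cv2.imwrite('pics/w3.png',s['pixels'])
print(ctrl.get_obs()['tool_pos'],ctrl.get_obs()['force'])
for q in wquad(s,'plate',.066)[:2]: print(q)
s=snap('top')
for q in quad(s,'plate',.066)[:2]: print(q)
E
```

```text
[ 0.51328597 -0.01508675  0.06256719] [-0.09192205 -1.01188139 -0.24427229]
(0.6, array([566.4, -32. ]), array([149.8,  90.3]), 75.8, [[504.0, -94.0], [592.0, -116.0], [629.0, 30.0], [541.0, 52.0]])
(0.87, np.uint64(2736), ((803.3519287109375, 177.21751403808594), (143.52883911132812, 85.30660247802734), 23.07986831665039), [[721.0, 188.0], [754.0, 110.0], [886.0, 166.0], [853.0, 245.0]])
(0.67, np.uint64(2787), ((722.2593994140625, -354.7792663574219), (142.78799438476562, 87.2276611328125), 17.458452224731445), [[641.0, -335.0], [667.0, -418.0], [803.0, -375.0], [777.0, -292.0]])
```

View pics/w3.png

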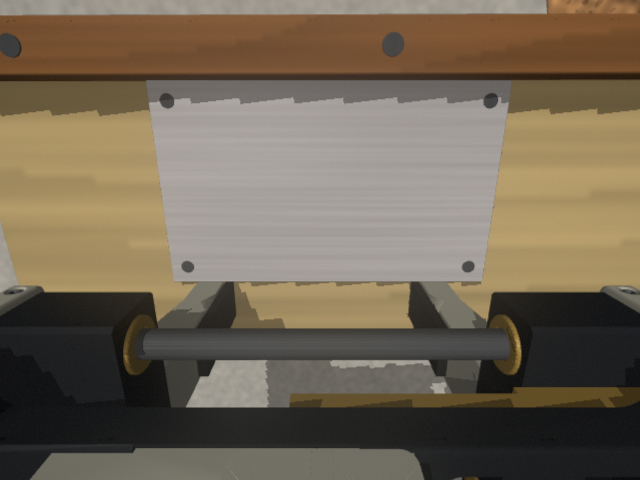

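Request:
carry_out([
  [0,0,0,0.5,-0.1,0,0],
  [0,0,0,1,-0.2,0,0],
  [0,0,0,1.5,-0.4,0,0],
  [0,0,0,1.5,-0.4,0,0],
])

```text
clock: 7.65
tool_pos: [0.5138, -0.0155, 0.0624]
orientation: [179.9, -0.0, -104.1]
force: [-5.8, 2.4, 3.8]
opening: 0.0878
```

Request:
carry_out([
  [0,0,0,0.3,-0.1,0,0],
  [0,0,0,0.3,-0.1,0,0],
  [0,0,0,-8,2,0,0],
  [0,0,0,-15,4,0,0],
  [0,0,0,-15,4,30,0],
  [0,0,0,-15,4,60,0.3],
  [0,0,-10,-10,-10,70,0.6],
  [0,0,-20,-5,-25,70,0.6],
  [0,0,-30,0,-40,70,0.6],
  [0,0,-40,5,-55,70,0.6],
  [0,0,-50,10,-70,70,0.6],
  [0,0,-60,15,-85,70,0.6],
  [0,0,-70,20,-100,70,0.6],
  [0,0,-80,23,-111,70,0.6],
  [0,0,-90,23,-111,70,0.6],
  [0,0,-90,23,-111,70,0.6],
  [0,0,-90,23,-111,70,0.6],
])

```text
clock: 9.78
tool_pos: [0.5377, -0.1263, 0.1327]
orientation: [180.0, 0.0, 166.1]
force: [0.3, -0.4, -0.5]
opening: 0.0349
```

```bash
python3 - <<'E'
from h import *
s=snap('wrist'); cv2.imwrite('pics/w4.png',s['pixels'])
o=s['obs'];print(o['joint_pos'],o['tool_pos'],o['orientation'],o['opening'])
for q in wquad(s,'plate',.066)[:2]: print(q)
s=snap('top')
for q in quad(s,'plate',.066)[:4]: print(q)
E
```

```text
[ 7.09971228e+00  1.37244656e+01 -2.22792112e+01  5.40442408e-03
 -5.39724089e+01 -2.09615142e+01] [ 0.53768068 -0.12634211  0.13267542] [1.79995528e+02 2.38956092e-02 1.66141375e+02] 0.034855778237094376
(0.83, array([547.6, -88.4]), array([38.6, 52.2]), 76.1, [[518.0, -101.0], [568.0, -113.0], [578.0, -76.0], [527.0, -63.0]])
(0.76, array([ 672.1, -311.8]), array([18.7,  8. ]), 11.5, [[662.0, -310.0], [664.0, -318.0], [682.0, -314.0], [680.0, -306.0]])
(0.88, np.uint64(2683), ((722.39306640625, -355.4597473144531), (143.6686248779297, 87.96044158935547), 17.60025405883789), [[641.0, -335.0], [667.0, -419.0], [804.0, -376.0], [778.0, -292.0]])
(0.76, np.uint64(3211), ((431.590087890625, 229.129638671875), (144.24752807617188, 86.19170379638672), 23.643312454223633), [[348.0, 240.0], [383.0, 161.0], [515.0, 219.0], [480.0, 298.0]])
(0.66, np.uint64(482), ((533.6993408203125, -58.94334411621094), (72.58074951171875, 38.05295944213867), 77.19020080566406), [[507.0, -90.0], [544.0, -99.0], [560.0, -28.0], [523.0, -19.0]])
```

View pics/w4.png

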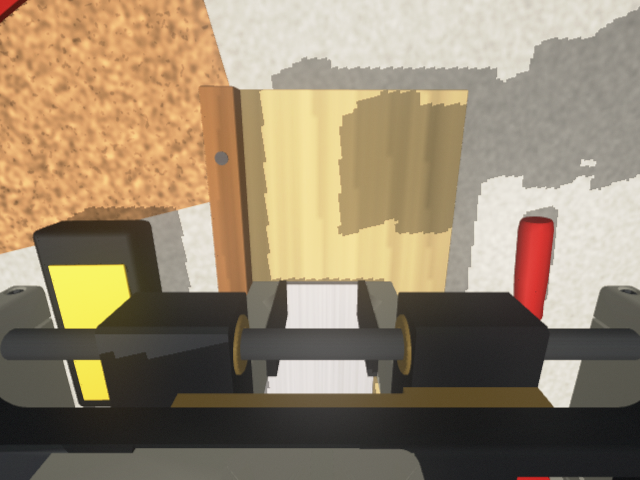

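Request:
carry_out([
  [0,0,0,0,0,-30,0.6],
  [0,0,0,0,0,-55,0.6],
  [0,0,0,0,0,-65,0.6],
  [0,0,0,0,0,-70,0.6],
  [0,0,0,0,0,-70,0.6],
  [0,0,0,1.2,4.8,-70,0.6],
  [0,0,0,2.4,9.7,-70,0.6],
  [0,0,0,3.6,14.6,-70,0.6],
  [0,0,0,4.8,19.4,-70,0.6],
  [0,0,0,6,24.3,-70,0.6],
  [0,0,0,7.3,29.1,-70,0.6],
  [0,0,0,7.3,29.1,-70,0.6],
])

```text
clock: 11.48
tool_pos: [0.5452, -0.097, 0.0626]
orientation: [180.0, 0.0, 165.9]
force: [-0.3, -0.6, 0.5]
opening: 0.035
```

```bash
python3 - <<'E'
from h import *
s=snap('side'); cv2.imwrite('pics/s5.png',cv2.resize(s['pixels'][140:360,180:400],None,fx=2.7,fy=2.7))
print(s['obs']['tool_pos'],s['obs']['force'])
E
```

```text
[ 0.54520091 -0.09700018  0.06258426] [-0.34393816 -0.62656758  0.46195988]
```

View pics/s5.png

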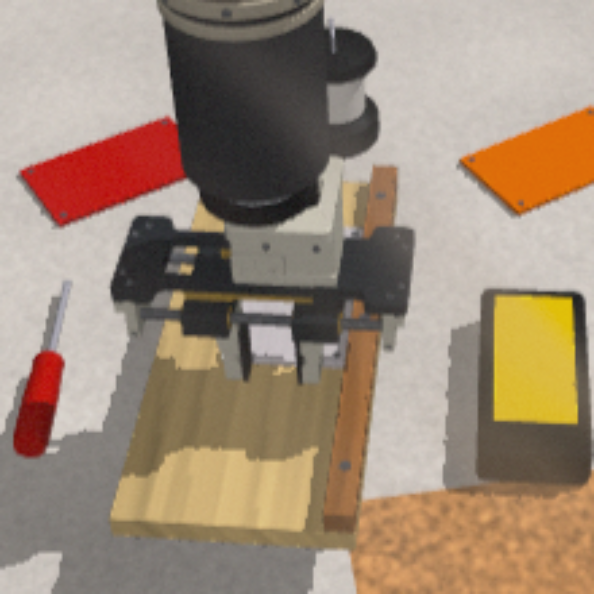

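Request:
carry_out([
  [0,0,0,1.5,5.8,0,0.6],
  [0,0,0,2.9,11.6,0,0.6],
  [0,0,0,4.4,17.5,0,0.6],
  [0,0,0,5.8,23.3,0,0.6],
  [0,0,0,7.3,29.1,0,0.6],
  [0,0,0,8.7,34.9,0,0.6],
  [0,0,0,10.2,40.7,0,0.6],
  [0,0,0,11.6,46.6,0,0.6],
  [0,0,0,13.1,52.4,0,0.6],
  [0,0,0,14.5,58.2,0,0.6],
  [0,0,0,16,64,0,0.6],
  [0,0,0,17.4,69.8,0,0.6],
  [0,0,0,18.9,75.7,0,0.6],
  [0,0,0,20.3,81.5,0,0.6],
  [0,0,0,21.5,86,0,0.6],
  [0,0,0,22.2,89,0,0.6],
  [0,0,0,22.2,89,0,0.6],
])

```text
clock: 13.65
tool_pos: [0.5674, -0.008, 0.0626]
orientation: [180.0, 0.0, 165.9]
force: [-0.3, 0.5, 0.5]
opening: 0.035
```

```bash
python3 - <<'E'
from h import *
s=snap('top'); cv2.imwrite('pics/t6.png',cv2.resize(s['pixels'][150:350,140:440],None,fx=2.6,fy=2.6,interpolation=cv2.INTER_CUBIC))
print(s['obs']['tool_pos'],s['obs']['force'])
for q in quad(s,'plate',.066)[:4]: print(q)
E
```

```text
[ 0.56741982 -0.00801367  0.06255679] [-0.29373859  0.50337303  0.49579277]
(0.72, np.uint64(2811), ((721.9839477539062, -354.8033447265625), (143.30857849121094, 87.37053680419922), 17.58094596862793), [[640.0, -335.0], [667.0, -418.0], [803.0, -375.0], [777.0, -292.0]])
(0.7, np.uint64(122), ((550.7151489257812, 56.15242004394531), (19.94344139099121, 33.49348831176758), 0.12330130487680435), [[541.0, 73.0], [541.0, 39.0], [561.0, 39.0], [561.0, 73.0]])
(0.61, np.uint64(2696), ((802.5822143554688, 177.1495819091797), (144.28692626953125, 85.45233154296875), 22.033199310302734), [[720.0, 190.0], [752.0, 110.0], [885.0, 165.0], [853.0, 244.0]])
```

View pics/t6.png

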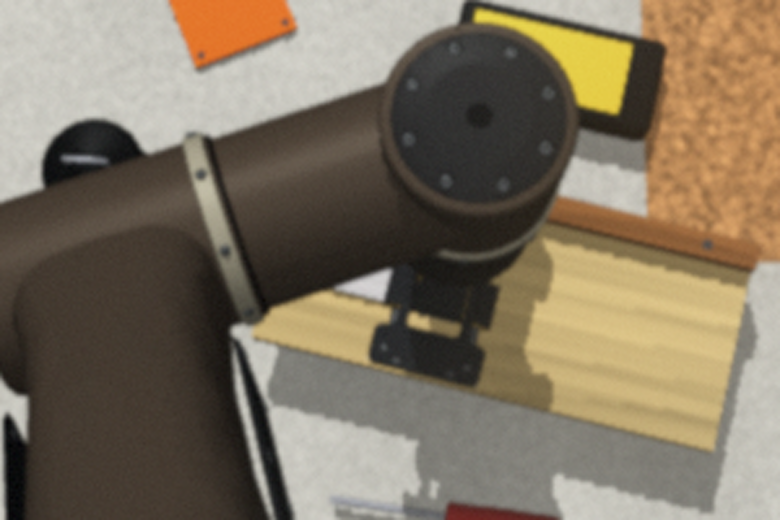

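Request:
carry_out([
  [0,0,0,0.7,2.9,0,0.6],
  [0,0,0,1.3,5.3,0,0.6],
  [0,0,0,2,8,0,0.6],
  [0,0,0,2.7,10.7,0,0.6],
  [0,0,0,2.7,10.7,0,0.6],
  [0,0,0,0,0,0,0.6],
  [0,0,0,-1,-4,0,0.6],
  [0,0,0,-1,-4,50,0.6],
  [0,0,0,-1,-4,100,0.6],
  [0,0,0,-5,0,150,0.6],
  [0,0,10,-10,10,200,0.6],
  [0,0,20,-20,20,224,0.6],
  [0,0,30,-30,30,224,0.6],
  [0,0,40,-40,40,224,0.6],
  [0,0,50,-50,50,224,0.6],
  [0,0,60,-50,60,224,0.6],
  [0,0,70,-50,67,224,0.6],
  [0,0,80,-50,67,224,0.6],
  [0,0,90,-50,67,224,0.6],
  [0,0,90,-50,67,224,0.6],
])

```text
clock: 16.25
tool_pos: [0.5171, 0.0583, 0.2866]
orientation: [-180.0, 0.0, -104.2]
force: [0.3, 0.3, 0.0]
opening: 0.0351
```

Request:
carry_out([
  [0,0,0,0,0,0,0.6],
  [0,0,0,0,0,0,0.6],
])

```text
clock: 16.5
tool_pos: [0.5172, 0.0585, 0.2866]
orientation: [-180.0, 0.0, -104.2]
force: [-0.3, 0.7, -0.7]
opening: 0.0356
```

```bash
python3 - <<'E'
from h import *
s=snap('wrist'); cv2.imwrite('pics/w7.png',s['pixels'])
o=s['obs'];print(o['tool_pos'],o['orientation'])
for q in wquad(s,'plate',.066)[:3]: print(q)
for q in wquad(s,'ledge',.06)[:2]: print(q)
E
```

```text
[0.51716725 0.05847093 0.2865817 ] [-1.79998377e+02  3.02978589e-03 -1.04230878e+02]
(0.98, array([595.9,  83.6]), array([149.8,  88.5]), 75.7, [[535.0, 22.0], [620.0, 0.0], [657.0, 145.0], [571.0, 167.0]])
(0.68, array([470.3, 216.9]), array([99.6, 80.2]), 23.6, [[409.0, 234.0], [441.0, 160.0], [532.0, 200.0], [500.0, 274.0]])
(0.58, array([731.7, 163.7]), array([57.2, 26.5]), 75.7, [[712.0, 139.0], [737.0, 133.0], [752.0, 188.0], [726.0, 195.0]])
(0.84, array([546.9, -55.5]), array([376.6, 162.2]), 75.7, [[422.0, -218.0], [579.0, -258.0], [672.0, 107.0], [515.0, 147.0]])
```

View pics/w7.png

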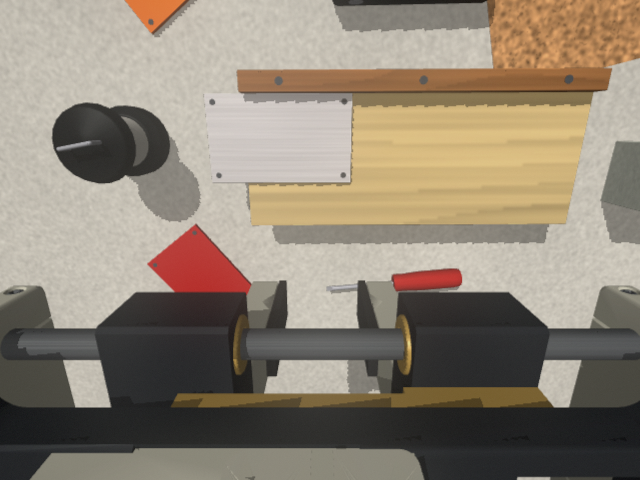

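```bash
python3 - <<'E'
from h import *
s=snap('wrist'); im=s['pixels']
P=lambda p,z: (wr(s,p,z)*1000)[:2]
c=P((250,224),.06); d=P((567,223),.06); f1=P((238,91.5),.078); f2=P((609,91.5),.078)
print(c,d,f1,f2)
ey=(c-d)/np.linalg.norm(c-d); print('len',np.linalg.norm(c-d),'ang',np.degrees(np.arctan2(ey[1],ey[0])), np.linalg.norm(f1-f2))
ef=(f1-f2)/np.linalg.norm(f1-f2); print('fence ang',np.degrees(np.arctan2(ef[1],ef[0])))
e=np.array([np.cos(np.radians(76)),np.sin(np.radians(76))]); n=np.array([e[1],-e[0]])
print('fence end/front',f1@e,f1@n,f2@n,'plank end',c@e,d@e,c@n)
q=wquad(s,'plate',.066)[0]; print([(round(np.array(b)@e),round(np.array(b)@n)) for b in q[4]],q[3])
crop=im[80:200,190:370]; cv2.imwrite('pics/w8.png',cv2.resize(crop,None,fx=4.4,fy=4.4,interpolation=cv2.INTER_CUBIC))
E
```

```text
[513.7174608  143.24052733] [ 425.96623397 -208.13963012] [648.18201555 108.65943789] [ 559.45386218 -241.49733049]
len 362.17163453242284 ang 75.97815461284816 361.22354247877934
fence ang 75.78079888652395
fence end/front 262.2412100985242 602.6411423503439 601.2591835002796 plank end 263.26517342075533 -98.90643478725674 463.80483683057287
[(326, 340), (262, 389), (323, 469), (387, 419)] 23.7
```

View pics/w8.png

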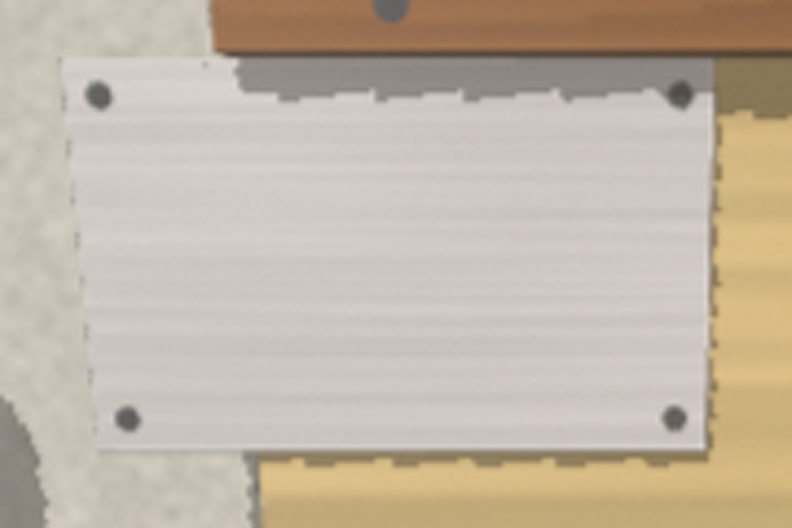

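Plate is parallel and snug to the fence, overhanging about 38 mm. I'll give it one small final push of 2.5 mm.

Request:
carry_out([
  [0,0,-10,49,-30,0,0.6],
  [0,0,-20,49,-71,0,0.6],
  [0,0,-30,49,-71,0,0.6],
  [0,0,-40,49,-71,0,0.6],
  [0,0,-50,49,-71,0,0.6],
  [0,0,-60,49,-71,0,0.6],
  [0,0,-70,49,-71,-30,0.6],
  [0,0,-80,49,-71,-60,0.6],
  [0,0,-90,49,-71,-90,0.6],
  [0,0,-90,49,-71,-130,0.6],
  [0,0,-90,49,-71,-160,0.6],
  [0,0,-90,49,-71,-190,0.6],
  [0,0,-90,49,-71,-210,0.6],
  [0,0,-90,49,-71,-220,0.6],
  [0,0,-90,49,-71,-224,0.6],
  [0,0,-90,49,-71,-224,0.6],
])

```text
clock: 18.75
tool_pos: [0.5665, -0.0123, 0.063]
orientation: [180.0, 0.0, 165.9]
force: [-0.2, 0.6, 0.5]
opening: 0.0351
```

Request:
carry_out([
  [0,0,0,1.2,5,0,0.6],
  [0,0,0,2.4,10,0,0.6],
  [0,0,0,3.2,13,0,0.6],
  [0,0,0,3.6,15,0,0.6],
  [0,0,0,3.9,16,0,0.6],
  [0,0,0,4.1,17.1,0,0.6],
  [0,0,0,4.1,17.1,0,0.6],
  [0,0,0,2,8,0,0.6],
  [0,0,0,0,0,0,0.6],
  [0,0,0,0,0,40,0.6],
  [0,0,0,0,0,90,0.6],
  [0,0,10,-5,5,140,0.6],
  [0,0,20,-15,20,190,0.6],
  [0,0,30,-25,35,224,0.6],
  [0,0,40,-35,50,224,0.6],
  [0,0,50,-49,71,224,0.6],
  [0,0,60,-49,71,224,0.6],
  [0,0,70,-49,71,224,0.6],
  [0,0,80,-49,71,224,0.6],
  [0,0,90,-49,71,224,0.6],
])

```text
clock: 21.25
tool_pos: [0.517, 0.0582, 0.2864]
orientation: [180.0, 0.0, -103.8]
force: [0.2, 0.5, 0.3]
opening: 0.0354
```

Request:
carry_out([
  [0,0,0,0,0,0,0.6],
  [0,0,0,0,0,0,0.6],
  [0,0,0,0,0,0,0.6],
])

```text
clock: 21.62
tool_pos: [0.5172, 0.0585, 0.2865]
orientation: [180.0, 0.0, -104.2]
force: [-0.5, 0.5, -0.9]
opening: 0.0349
```

```bash
python3 - <<'E'
from h import *
s=snap('wrist'); cv2.imwrite('pics/w9.png',s['pixels'])
e=np.array([np.cos(np.radians(76)),np.sin(np.radians(76))]); n=np.array([e[1],-e[0]])
for q in wquad(s,'plate',.066)[:3]: print(q[:4],[(round(float(np.array(b)@e-262.7),1),round(float(np.array(b)@n-602),1)) for b in q[4]])
for c in ['top','side']:
    t=snap(c)
    for l in ['lantern','carton','pack','screwdriver']:
        print(c,l,[(np.round(d['centre'],3),round(d['confidence'],2)) for d in ctrl.search_frame(t,l)[:1]])
E
```

```text
(0.85, array([470.2, 216.7]), array([101.2,  80.4]), 23.6) [(62.1, -262.5), (-1.0, -213.8), (60.3, -133.2), (124.1, -183.1)]
top lantern []
top carton [(array([ 0.444, -0.323,  0.076]), 0.6)]
top pack [(array([ 0.73 , -0.096,  0.034]), 0.87)]
top screwdriver [(array([ 0.373, -0.038,  0.021]), 0.92)]
side lantern [(array([0.636, 0.237, 0.064]), 0.9)]
side carton []
side pack [(array([ 0.731, -0.117,  0.039]), 0.85)]
side screwdriver [(array([ 0.375, -0.05 ,  0.022]), 0.68)]
```

View pics/w9.png

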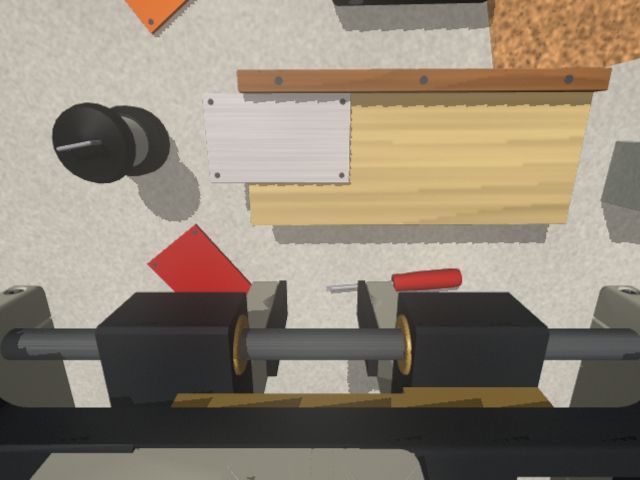

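The plate moved about 2 px further (corners 204,95 / 350,92 / 350,181). It's flat and tight against the fence, and the other things are unmoved. I'll hand it in.

```bash
python3 -c "
from plant import ctrl
print(ctrl.close_job())"
```

```text
the job is handed in; nothing more can be done
None
```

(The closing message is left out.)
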